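# Set up the call corner of a desk after the move

## Robot

A 6-joint arm with a two-finger parallel gripper is mounted at the origin on the work surface. World frame = base frame: x ahead of the robot, y to its left, z up, the work surface at z = 0. Lengths are in m, angles in degrees, forces in N, time in s.
With the tool pointing down it reaches from about 0.3 to 0.75 m from the base axis. Payload 8.5 kg.
Tool frame: the origin (TCP) lies at the very end of the fingers, on their centre line; the grasp point (between the pads) lies 19 mm behind it (env.hold_point_z is the distance from the TCP to the grasp point, in m); z points along the fingers, y is the line along which they close (so a half turn about z gives the same grasp; the last joint's range is limited). The gripper opens to 85 mm and grips with 20 to 120 N. Pads are 22 mm wide; open, the fingers measure 114 mm over their backs; the gripper's body (76 mm by 85 mm) begins 54 mm behind the grasp point. The pads swing forward as they close: fully open they stand 13 mm farther back than shut.
Start: joints at [-89.341, 21.807, 74.336, -0, 83.858, -12.336], TCP at [0.124, -0.536, 0.231] pointing down, gripper open.
Joint ranges: [-178.18, 178.18], [-50.72, 133.34], [12.68, 142.11], [-81.47, 261.47], [9.98, 163.14], [-165.26, 165.26]. Speed limits (degrees/s): [136.94, 136.94, 180, 180, 180, 180].

## Interface

Orientations are given as a 3x3 rotation matrix whose columns are the frame's x, y, z axes.
In Python, from rig import env, optics gives the robot as it stands.
- The arm moves only by the shell command python3 -m jog 'ROWS' [OPENING] [FORCE]. ROWS is JSON, a list of rows, each an object with "linear": the shift along the tool's x, y, z in units of 40 mm (1.0 is 40 mm), a list of three; "roll": the turn about the tool's z in units of 5 degrees (1.0 is 5 degrees). A call has 1 to 12 rows; each row shifts and turns the commanded pose from where the row before left it, along the tool's axes as they then stand; what a row does not reach is not made up. A row lasts 1/12 s, in which the tool goes at most 41.7 mm and 7.16 degrees, less where a joint would pass 70% of its speed; a pose out of reach is approached as far as the arm can. A call is refused whole if a number of a shift passes 1 or a number of a turn 1, either way. A call with a gripper value outside its range is refused whole. OPENING is the opening, from -1 (shut) to 1 (fully open), set as the call begins (- or left out, the last holds). The fingers move at their own pace and stop on an object; FORCE is the grip in N (left out, the last holds). Time passes only in rows, so rows that do not move let the fingers close. It gives the time, the measured TCP pose, the force, the opening and the grip force at its end, in the units of the state.
- env.observe(): the state, without advancing time (a new reading comes with each control period).
- optics.get_image(name): name is "scene" or "top"; returns the picture (400x640x3 uint8, red, green, blue); there is no depth.
- optics.calibration(name): a dict with "fov_y" (degrees; the focal length in pixels is half the picture's height over the tangent of half this angle, whatever the lens; pixels are square), "cx", "cy" (the principal point, pixels), "T" (4x4, takes a point from camera to world coordinates). Camera axes: x right, y down, z forward; pixel columns grow to the right and rows downward; lengths in m; the calibration is good to about 2 mm. A picture is of the moment at which its call begins. calibration takes no time and is no camera call.
- env.close_job(): hands the job in; it is judged then, once.
The state is a dict: "time_s": time; "q": joint angles; "qvel": joint speeds; "joint_efforts": joint torques, N m; "position": TCP position; "tool_rot": TCP orientation; "ft_force": force on the tool from outside, world axes, zero at the start; "wrist_torque": the same for the moment, N m; "grip_width": finger opening in m; "gripper_force": force on a finger pad.
Only numpy, scipy, OpenCV 4.12 (cv2) and the standard library are available. Lean on these libraries where they do the work, as an engineer would, in place of code of your own. Each camera call takes 0.05 s, during which the arm holds its last target. There are 200 camera calls.

## Task

Set up the call corner: stand the loose speaker centred on the red pad, facing the same way as its fixed twin; put the white connection box midway between the pad and the twin, in the middle of the blue mat, with the round black microphone centred on top of it; and slide the silver recorder lengthwise into the slot under the phone stand until it meets the back wall. Keep the speaker and the microphone upright throughout, and let go of everything.

Things in the scene. Friction and masses are not known exactly. Their poses are not given: they have to be found in the camera images.
- speaker: the loose desk speaker: upright grey box 64 x 64 mm in plan, 100 mm tall, 0.35 kg, with two black round cones on its front face and a black stripe on top near the front edge. It starts upright on the desk. Origin: centre of its underside; x points from front to back (the front looks to -x), z up
- speaker_cone (a point): point on the front face of the loose speaker, at the centre of its large cone: 32 mm in front of the speaker's axis (its -x side), 38 mm above its underside
- twin: the second speaker, same look and size as the loose one, fixed at one end of the blue mat. Origin: centre of its underside, 3 mm above the desk; x points from front to back, parallel to the mat's x axis; z up
- pad: thin red square pad, 76 x 76 x 2 mm, fixed on the free end of the blue mat, empty at the start. Origin: centre of its underside; its top lies 5 mm above the desk
- mat: blue felt mat, 100 mm (x) x 380 mm (y), 3 mm thick, fixed on the desk; its x axis points away from the robot, give or take 10 degrees. Origin: centre of its underside, exactly midway between the red pad and the fixed speaker, which lie 130 mm from it along +y and -y, either way round
- hub: white square connection box, 66 x 66 mm, 32 mm high, flat top, thin black strip on one side, 0.2 kg, loose on the desk at the start. Origin: centre of its underside, x and y along its sides, z up
- mic: round black table microphone, a disc 60 mm in diameter and 26 mm high with an orange dot on top, straight side wall 22 mm high, 0.12 kg, loose on the desk at the start. Origin: centre of its underside, z up
- recorder: flat silver call recorder, 110 mm (x) x 62 mm (y) x 22 mm high, with a black line along its top, 0.22 kg, lying flat on the desk at the start. Both ends are alike and either may go in first. Origin: centre of its underside; x along its length, z up
- riser: dark wood phone stand, fixed, 130 x 130 mm, 44 mm high; the phone on it is 86 mm above the desk, set back 50 mm from the front. Front face at x = -65 mm (robot side) has a slot at desk height, centred at y = 0: 76 mm wide, 32 mm high, back wall at x = -10 mm (55 mm deep). The recorder slides in along the desk towards +x; 55 mm of it stays outside when home. Origin: centre of its underside, z up
Things that resemble listed ones, but are neither listed nor needed, are in the scene too. What is shaped like the mic but purple is not meant.

How it is judged (in metres and radians):
At the end, for the whole second after the job is handed in: Speaker upright on the red pad, within 14 mm of its centre and 0.22 rad of its twin's facing; box flat within 15 mm of the mat's centre along each mat axis; microphone flat on it, within 14 mm; recorder lengthwise in the slot, within 8 mm of the back wall; all four at rest and released (horizontal distance between speaker and pad below 0.014 m and z of speaker in the frame of pad between -0.003 and 0.007 m and angle between each of speaker, hub, mic's own z axis and vertical below 0.1 rad and angle between the x axis of speaker and the x axis of twin, either way round below 0.22 rad and x of speaker_cone in the frame of twin below -0.01 m and x of hub in the frame of mat between -0.015 and 0.015 m and y of hub in the frame of mat between -0.015 and 0.015 m and z of hub in the frame of mat between -0.002 and 0.008 m and horizontal distance between mic and hub below 0.014 m and z of mic in the frame of hub between 0.028 and 0.037 m and x of recorder in the frame of riser between -0.073 and -0.057 m and y of recorder in the frame of riser between -0.012 and 0.012 m and z of recorder in the frame of riser between -0.003 and 0.008 m and angle between the x axis of recorder and the x axis of riser, either way round below 0.2 rad and linear speed of each of speaker, hub, mic, recorder below 0.02 m/s and angular speed of each of speaker, hub, mic, recorder below 0.2 rad/s); the robot touches nothing.
It fails at once if the loose speaker is tipped by more than 45 degrees (angle between speaker's own z axis and vertical above 0.785 rad).
It fails at once if the microphone is tipped by more than 45 degrees (angle between mic's own z axis and vertical above 0.785 rad).
It also fails if it takes over 115 s, if anything falls off the work surface, if the arm or the gripper's body presses on something with over 40 N, if the wrist force passes 120 N, or if a joint passes its speed limit or range.

## Working session

There is one attempt and no reset: what is moved stays moved. The work goes in short steps, Python scripts to look and compute and a shell command to move; the robot and the scene stay as the last step left them, time stands still between calls to the robot, and variables do not carry over. Pictures are saved under pics/ and viewed, at most 14 in all, crops included, and the job is handed in when it is done.

```bash
ls; mkdir -p pics; python3 - <<'E'
from rig import env, optics
import cv2
for n in ("scene","top"):
    im=optics.get_image(n); cv2.imwrite(f"pics/{n}0.png",im[:,:,::-1])
    c=optics.calibration(n); print(n,c)
s=env.observe(); print(s["time_s"],s["position"],s["tool_rot"],s["grip_width"])
E
```

```text
pics
scene {'fov_y': 48.32846998867896, 'cx': 316.90068153599015, 'cy': 196.3891905076682, 'T': array([[ 0.34241831,  0.61125619, -0.71352335,  1.38649674],
       [ 0.93953703, -0.22637336,  0.25695384, -0.32747613],
       [-0.00445805, -0.75836731, -0.65181221,  0.8621144 ],
       [ 0.        ,  0.        ,  0.        ,  1.        ]])}
top {'fov_y': 50.84560382305242, 'cx': 315.4476730748801, 'cy': 197.77734786574837, 'T': array([[-0.01625873, -0.98965651,  0.14253298,  0.37584524],
       [-0.99985323,  0.01686256,  0.0030295 ,  0.00673429],
       [-0.00540164, -0.14246281, -0.98978542,  1.06885662],
       [ 0.        ,  0.        ,  0.        ,  1.        ]])}
0.1 [ 0.123662   -0.53563409  0.23076585] [[ 9.74389813e-01  2.24865498e-01 -2.76594213e-05]
 [ 2.24865326e-01 -9.74388904e-01  1.35943094e-03]
 [ 2.78738081e-04 -1.33083530e-03 -9.99999076e-01]] 0.08526392639559023
```

View pics/top0.png

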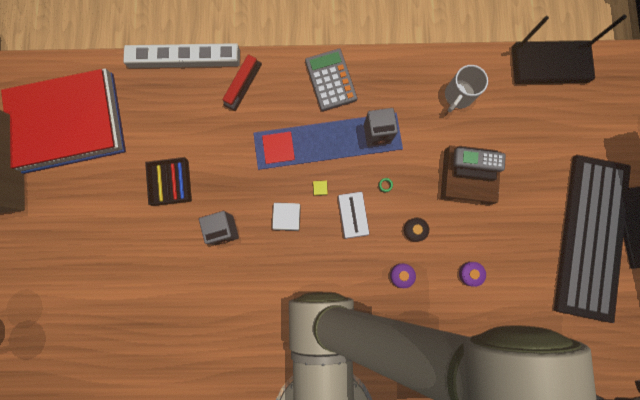

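View pics/scene0.png

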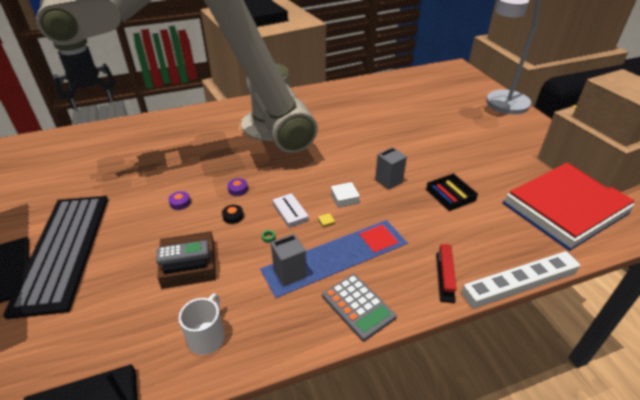

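```bash
cat > h.py <<'E'
import numpy as np, cv2
from rig import env, optics
def ray(n,uv,z):
    c=optics.calibration(n); f=200/np.tan(np.radians(c["fov_y"]/2)); T=np.asarray(c["T"])
    uv=np.atleast_2d(uv).astype(float)
    d=np.c_[(uv-[c["cx"],c["cy"]])/f,np.ones(len(uv))]@T[:3,:3].T
    return (T[:3,3]+d*((z-T[2,3])/d[:,2:]))
def proj(n,P):
    c=optics.calibration(n); f=200/np.tan(np.radians(c["fov_y"]/2)); T=np.asarray(c["T"])
    p=(np.atleast_2d(P)-T[:3,3])@T[:3,:3]; return p[:,:2]/p[:,2:]*f+[c["cx"],c["cy"]]
def rect(n,mask,z,near=None):
    cs,_=cv2.findContours(mask.astype(np.uint8),cv2.RETR_EXTERNAL,cv2.CHAIN_APPROX_NONE)
    c=max(cs,key=cv2.contourArea) if near is None else min([c for c in cs if cv2.contourArea(c)>30],key=lambda c:np.hypot(*(c[:,0].mean(0)-near)))
    P=ray(n,c[:,0],z)[:,:2]
    (x,y),(w,h),a=cv2.minAreaRect((P*1000).astype(np.float32))
    return np.round([x,y,w,h,a],1)
def crop(im,x0,x1,y0,y1,s,name):
    cv2.imwrite(name,cv2.resize(im[y0:y1,x0:x1,::-1],None,fx=s,fy=s,interpolation=cv2.INTER_CUBIC))
E
python3 - <<'E'
from h import *
im=optics.get_image("top"); crop(im,180,520,90,300,2.35,"pics/c1.png")
hsv=cv2.cvtColor(im,cv2.COLOR_RGB2HSV); H,S,V=[hsv[:,:,i].astype(int) for i in range(3)]
def box(m,x0,x1,y0,y1):
    o=np.zeros_like(m); o[y0:y1,x0:x1]=m[y0:y1,x0:x1]; return o
print("mat",rect("top",box((H>100)&(H<130)&(S>90),245,365,110,180),.003))
print("pad",rect("top",box(((H<6)|(H>172))&(S>180)&(V>120),250,310,120,175),.005))
print("hub",rect("top",box((S<60)&(V>120),265,310,195,240),.032))
m=box((S<60)&(V>110),330,375,185,245); m=cv2.morphologyEx(m.astype(np.uint8),cv2.MORPH_CLOSE,np.ones((7,7)))
print("rec",rect("top",m,.022))
print("mic",rect("top",box((V<70),395,435,212,250),.022))
print("micdot",rect("top",box((H>8)&(H<22)&(S>150)&(V>170),405,428,218,242),.026))
for p in [(216,228),(216,220),(382,120),(382,140),(470,190),(416,222)]: print(p,hsv[p[1],p[0]])
E
```

```text
mat [681.4 -37.3  95.3 180.5   7.1]
pad [677.6 119.4  40.2  46.2   9.2]
hub [481.   84.6  66.7  64.6  89. ]
rec [483.  -83.5 110.6  61.4   7.5]
mic [ 444.1 -238.4   59.9   54.6   89.1]
micdot [ 443.7 -240.1   19.9   19.8   89. ]
(216, 228) [  9  20 126]
(216, 220) [  6  11 121]
(382, 120) [  8   8 122]
(382, 140) [ 8 97 66]
(470, 190) [ 11 134  97]
(416, 222) [ 9 67 65]
```

View pics/c1.png

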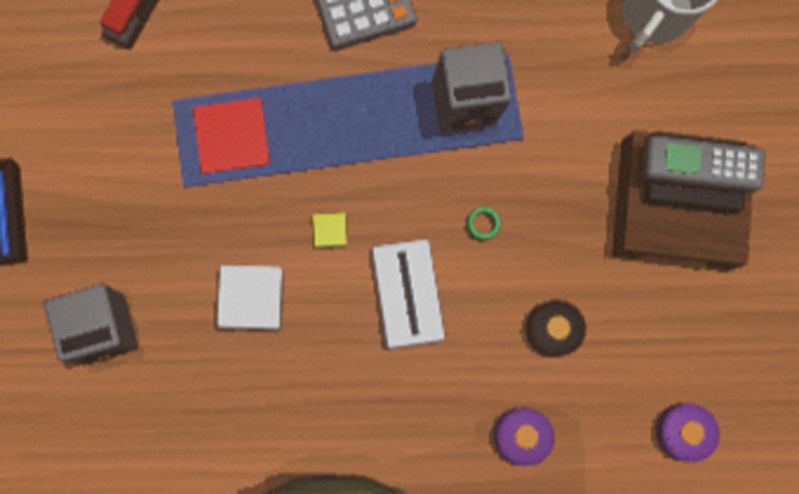

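```bash
python3 - <<'E'
from h import *
def C(pts,z,name):
    p=np.array(pts,float); P=ray("top",np.c_[180+p[:,0]/2.35-.3,90+p[:,1]/2.35-.3],z)[:,:2]*1000
    e=np.diff(P[list(range(len(P)))+[0]],axis=0); 
    print(name,"c",P.mean(0).round(1),"len",np.hypot(*e.T).round(1),"dir",np.degrees(np.arctan2(e[:,1],e[:,0])).round(1),P.round(0).tolist())
C([(174,101),(185,187),(523,139),(509,55)],.003,"mat")
C([(194,107),(203,173),(269,163),(261,98)],.005,"pad")
C([(45,300),(64,363),(122,347),(105,285)],.1,"spk")
C([(443,51),(450,107),(509,99),(502,44)],.103,"twin")
C([(629,133),(611,258),(745,268)],.044,"riser")
s=env.observe(); print(env.hold_point_z)
E
```

```text
mat c [678.9 -24.8] len [ 98.8 377.   97.6 378.2] dir [-172.7  -82.7    6.6   97.1] [[704.0, 169.0], [606.0, 156.0], [654.0, -218.0], [751.0, -206.0]]
pad c [663.6 104.4] len [75.9 73.4 74.7 75.1] dir [-172.4  -82.2    6.3   96.9] [[696.0, 146.0], [621.0, 136.0], [631.0, 63.0], [705.0, 72.0]]
spk c [450.3 241.4] len [65.2 58.3 63.7 60.5] dir [-162.1  -75.5   16.   103.2] [[474.0, 280.0], [412.0, 260.0], [427.0, 204.0], [488.0, 221.0]]
twin c [ 695.1 -152.2] len [59.1 60.2 58.1 60.5] dir [-175.1  -83.1    4.5   96. ] [[721.0, -120.0], [662.0, -125.0], [670.0, -184.0], [727.0, -180.0]]
riser c [ 554.3 -350.4] len [136.5 139.4 184.6] dir [168.6 -95.3  37.3] [[648.0, -322.0], [514.0, -295.0], [501.0, -434.0]]
0.0187
```

```bash
python3 - <<'E'
from h import *
im=optics.get_image("top"); b=cv2.convertScaleAbs(im,alpha=1.8)
crop(b,430,520,135,215,7,"pics/c2.png")
E
```

```text
(no output)
```

View pics/c2.png

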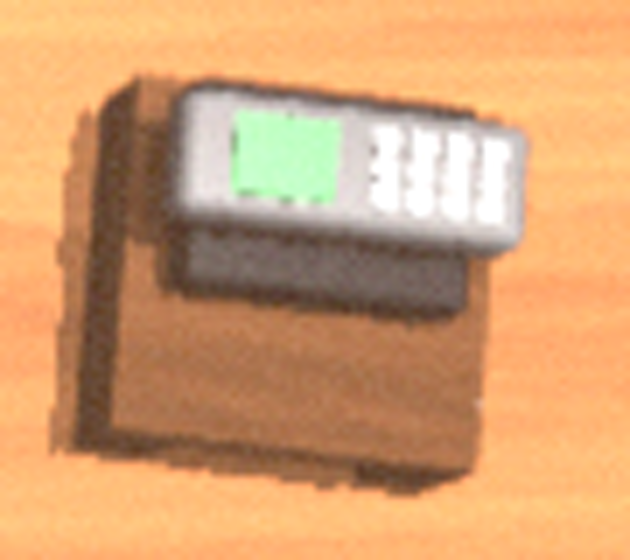

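```bash
python3 - <<'E'
from h import *
p=np.array([(140,78),(108,430),(478,468),(490,258)],float)
P=ray("top",np.c_[430,135]+p/7-.4,.044)[:,:2]*1000
e=np.diff(P,axis=0); print(P.round(0).tolist(),np.hypot(*e.T).round(1),np.degrees(np.arctan2(e[:,1],e[:,0])).round(1))
f=(P[1]+P[2])/2; y=np.radians(-6.5)
for a in (-5.5,-6.5,-7): print(a,(f+65*np.array([np.cos(np.radians(a)),np.sin(np.radians(a))])).round(1), "home", f.round(1))
def rel(goal,yaw):  # delta from current pose, tool units
    pass
s=env.observe(); R=s["tool_rot"]; print(np.degrees(np.arctan2(R[1,0],R[0,0])))
E
cat >> h.py <<'E'
def go(x,y,z,yawx):
    """tool units to a goal (m), tool x axis at yawx deg (mod 180); shift in present tool axes, then roll"""
    s=env.observe(); R=s["tool_rot"]; p=np.array(s["position"])
    d=R.T@(np.array([x,y,z])-p)/.04
    a=np.degrees(np.arctan2(R[1,0],R[0,0])); dr=(a-yawx+90)%180-90
    print("t",s["time_s"],"p",p.round(4),"yaw",round(a,1),"q6",round(s["q"][5],1),"shift",d.round(2),"roll units",round(dr/5,2),"w",round(s["grip_width"],4),"gf",s["gripper_force"],"F",np.round(s["ft_force"],1))
E
```

```text
[[649.0, -328.0], [522.0, -309.0], [507.0, -437.0], [582.0, -447.0]] [128.3 129.5  75.5] [171.5 -96.9  -7.7]
-5.5 [ 579.2 -379.2] home [ 514.5 -373. ]
-6.5 [ 579.1 -380.3] home [ 514.5 -373. ]
-7 [ 579.  -380.9] home [ 514.5 -373. ]
12.995518205295168
```

```bash
python3 -c "
from h import *
go(.481,.0846,.06,-1)"; python3 -m jog '[]' 2>&1 | tail -3; python3 -m jog --help 2>&1 | tail -5
```

```text
t 0.2 p [ 0.1237 -0.5357  0.231 ] yaw 13.0 q6 -12.3 shift [ 12.19 -13.1    4.29] roll units 2.8 w 0.0853 gf 0.0 F [-0.5 -0.5  0.2]
invalid input
invalid input: not JSON, or not a number
```

```bash
python3 -m jog '[{"linear":[0.6,-0.65,0]},{"linear":[0.6,-0.65,0]},{"linear":[0.6,-0.65,0]},{"linear":[0.6,-0.65,0]},{"linear":[0.6,-0.65,0]},{"linear":[0.6,-0.65,0]},{"linear":[0.6,-0.65,0]},{"linear":[0.6,-0.65,0]},{"linear":[0.6,-0.65,0]},{"linear":[0.6,-0.65,0]}]' 1 40
python3 -m jog '[{"linear":[0.6,-0.65,0]},{"linear":[0.6,-0.65,0]},{"linear":[0.6,-0.65,0]},{"linear":[0.6,-0.65,0]},{"linear":[0.6,-0.65,0]},{"linear":[0.6,-0.65,0]},{"linear":[0.6,-0.65,0]},{"linear":[0.6,-0.65,0]},{"linear":[0.6,-0.65,0]},{"linear":[0.6,-0.65,0]}]'
python3 -m jog '[{"linear":[0,0,0.8],"roll":0.93},{"linear":[0,0,0.8],"roll":0.93},{"linear":[0,0,0.8],"roll":0.93},{"linear":[0,0,0.8]},{"linear":[0,0,0.8]},{"linear":[0,0,0]},{"linear":[0,0,0]}]'
python3 -c "
from h import *
go(.481,.0846,.005,-1)"
```

```text
t 0.2 p [ 0.1237 -0.5357  0.231 ] yaw 13.0 q6 -12.3 shift [ 12.19 -13.1    5.66] roll units 2.8 w 0.0853 gf 0.0 F [-0.5 -0.5  0.2]invalid input
invalid input
invalid input
```

```bash
python3 -m jog '[{"linear":[0.6,-0.65,0],"roll":0},{"linear":[0.6,-0.65,0],"roll":0},{"linear":[0.6,-0.65,0],"roll":0},{"linear":[0.6,-0.65,0],"roll":0},{"linear":[0.6,-0.65,0],"roll":0},{"linear":[0.6,-0.65,0],"roll":0},{"linear":[0.6,-0.65,0],"roll":0},{"linear":[0.6,-0.65,0],"roll":0},{"linear":[0.6,-0.65,0],"roll":0},{"linear":[0.6,-0.65,0],"roll":0}]' 1 40
python3 -c "
from h import *
go(.481,.0846,.06,-1)"
```

```text
time_s: 1.03
position: [0.2994, -0.227, 0.2314]
tool_rot: [[0.974, 0.224, 0.0], [0.224, -0.974, -0.0], [0.0, 0.0, -1.0]]
ft_force: [-0.0, -0.1, -0.2]
grip_width: 0.0855
gripper_force: 0.0
t 1.0333 p [ 0.2994 -0.227   0.2314] yaw 13.0 q6 21.6 shift [ 6.17 -6.57  4.28] roll units 2.79 w 0.0855 gf 0.0 F [-0.  -0.1 -0.2]
```

```bash
python3 -m jog '[{"linear":[0.62,-0.66,0],"roll":0},{"linear":[0.62,-0.66,0],"roll":0},{"linear":[0.62,-0.66,0],"roll":0},{"linear":[0.62,-0.66,0],"roll":0},{"linear":[0.62,-0.66,0],"roll":0},{"linear":[0.62,-0.66,0],"roll":0},{"linear":[0.62,-0.66,0],"roll":0},{"linear":[0.62,-0.66,0],"roll":0},{"linear":[0.62,-0.66,0],"roll":0},{"linear":[0.59,-0.63,0],"roll":0}]' >/dev/null
python3 -m jog '[{"linear":[0,0,0.85],"roll":0.93},{"linear":[0,0,0.85],"roll":0.93},{"linear":[0,0,0.85],"roll":0.93},{"linear":[0,0,0.85],"roll":0},{"linear":[0,0,0.85],"roll":0},{"linear":[0,0,0],"roll":0},{"linear":[0,0,0],"roll":0}]' >/dev/null
python3 -c "
from h import *
go(.481,.0846,.005,-1)"
```

```text
t 2.45 p [0.48  0.083 0.061] yaw -1.0 q6 86.8 shift [ 0.03 -0.04  1.4 ] roll units 0.01 w 0.0852 gf 0.0 F [ 0.4 -0.   0.6]
```

```bash
python3 -m jog '[{"linear":[0.03,-0.04,0.45],"roll":0},{"linear":[0,0,0.45],"roll":0},{"linear":[0,0,0.3],"roll":0},{"linear":[0,0,0.2],"roll":0},{"linear":[0,0,0],"roll":0}]'|tail -4
python3 -m jog '[{"linear":[0,0,0],"roll":0},{"linear":[0,0,0],"roll":0},{"linear":[0,0,0],"roll":0},{"linear":[0,0,0],"roll":0},{"linear":[0,0,0],"roll":0},{"linear":[0,0,0],"roll":0},{"linear":[0,0,0],"roll":0},{"linear":[0,0,0],"roll":0}]' -1 40
python3 -c "
from h import *
go(.679,-.025,.08,7)"
```

```text
tool_rot: [[1.0, -0.017, 0.001], [-0.017, -1.0, -0.0], [0.001, 0.0, -1.0]]
ft_force: [-0.1, 0.1, -0.4]
grip_width: 0.0851
gripper_force: 0.0
time_s: 3.53
position: [0.4826, 0.0846, 0.007]
tool_rot: [[1.0, -0.017, 0.003], [-0.017, -1.0, -0.0], [0.003, 0.0, -1.0]]
ft_force: [-1.2, -0.1, 5.8]
grip_width: 0.0656
gripper_force: 43.7
t 3.5333 p [0.4826 0.0846 0.007 ] yaw -1.0 q6 87.0 shift [ 4.96  2.66 -1.81] roll units -1.59 w 0.0656 gf 43.67858648300171 F [-1.2 -0.1  5.8]
```

```bash
python3 -m jog '[{"linear":[0,0,-0.9],"roll":0},{"linear":[0,0,-0.9],"roll":0},{"linear":[0.83,0.445,0],"roll":0},{"linear":[0.83,0.445,0],"roll":0},{"linear":[0.83,0.445,0],"roll":0},{"linear":[0.83,0.445,0],"roll":0},{"linear":[0.83,0.445,0],"roll":0},{"linear":[0.83,0.445,0],"roll":0},{"linear":[0,0,0],"roll":-0.8},{"linear":[0,0,0],"roll":-0.8},{"linear":[0,0,0],"roll":0},{"linear":[0,0,0],"roll":0}]'
python3 -c "
from h import *
go(.680,-.025,.011,7)"
```

```text
time_s: 4.53
position: [0.6788, -0.0254, 0.0778]
tool_rot: [[0.993, 0.121, -0.0], [0.121, -0.993, 0.0], [-0.0, -0.0, -1.0]]
ft_force: [0.1, -0.3, -2.9]
grip_width: 0.0651
gripper_force: 48.6
t 4.5333 p [ 0.6788 -0.0254  0.0778] yaw 6.9 q6 71.0 shift [ 0.03 -0.01  1.67] roll units -0.01 w 0.0651 gf 48.56938362121582 F [ 0.1 -0.3 -2.9]
```

```bash
python3 -m jog '[{"linear":[0.03,0,0.5],"roll":0},{"linear":[0,0,0.5],"roll":0},{"linear":[0,0,0.4],"roll":0},{"linear":[0,0,0.2],"roll":0},{"linear":[0,0,0.05],"roll":0},{"linear":[0,0,0],"roll":0},{"linear":[0,0,0],"roll":0}]' | head -5
python3 -m jog '[{"linear":[0,0,0],"roll":0},{"linear":[0,0,0],"roll":0},{"linear":[0,0,0],"roll":0},{"linear":[0,0,0],"roll":0},{"linear":[0,0,0],"roll":0},{"linear":[0,0,0],"roll":0}]' 1 40
python3 -m jog '[{"linear":[0,0,-0.5],"roll":0},{"linear":[0,0,-0.9],"roll":0},{"linear":[0,0,-0.9],"roll":0},{"linear":[0,0,0],"roll":0},{"linear":[0,0,0],"roll":0}]'
python3 -c "
from h import *
go(.444,-.240,.06,-28)"
```

```text
time_s: 5.12
position: [0.6808, -0.0255, 0.0126]
tool_rot: [[0.992, 0.122, 0.002], [0.122, -0.993, -0.0], [0.002, 0.001, -1.0]]
ft_force: [0.7, -0.3, -2.9]
grip_width: 0.0647
time_s: 5.62
position: [0.6803, -0.0254, 0.0115]
tool_rot: [[0.992, 0.123, 0.0], [0.123, -0.992, -0.0], [0.0, 0.0, -1.0]]
ft_force: [-0.3, 0.2, 0.4]
grip_width: 0.0853
gripper_force: 0.0
time_s: 6.03
position: [0.6812, -0.0256, 0.1058]
tool_rot: [[0.992, 0.123, 0.005], [0.123, -0.992, -0.001], [0.005, 0.002, -1.0]]
ft_force: [-0.8, -0.2, 0.1]
grip_width: 0.0853
gripper_force: 0.0
t 6.0333 p [ 0.6812 -0.0256  0.1058] yaw 7.0 q6 70.9 shift [-6.55  4.59  1.12] roll units 7.01 w 0.0853 gf 0.0 F [-0.8 -0.2  0.1]
```

```bash
python3 -m jog '[{"linear":[-0.73,0.51,0],"roll":0},{"linear":[-0.73,0.51,0],"roll":0},{"linear":[-0.73,0.51,0],"roll":0},{"linear":[-0.73,0.51,0],"roll":0},{"linear":[-0.73,0.51,0],"roll":0},{"linear":[-0.73,0.51,0],"roll":0},{"linear":[-0.73,0.51,0],"roll":0},{"linear":[-0.73,0.51,0],"roll":0},{"linear":[-0.71,0.51,0],"roll":0},{"linear":[0,0,0.5],"roll":0},{"linear":[0,0,0.5],"roll":0},{"linear":[0,0,0],"roll":0}]' >/dev/null
python3 - <<'E'
from h import *
go(.444,-.240,.003,7)
im=optics.get_image("top"); hsv=cv2.cvtColor(im,cv2.COLOR_RGB2HSV).astype(int); H,S,V=hsv[...,0],hsv[...,1],hsv[...,2]
m=(S<60)&(V>120); m[:,:305]=0; m[:,355:]=0; m[:110]=0;m[170:]=0
print("hub",rect("top",m,.035)); crop(im,240,440,90,260,3.4,"pics/c3.png")
E
```

```text
t 7.0333 p [ 0.4406 -0.2388  0.0599] yaw 7.0 q6 41.0 shift [0.09 0.05 1.42] roll units -0.01 w 0.0852 gf 0.0 F [ 0.6  0.3 -1.2]
hub [679.9 -27.3  67.5  66.    5.5]
```

View pics/c3.png

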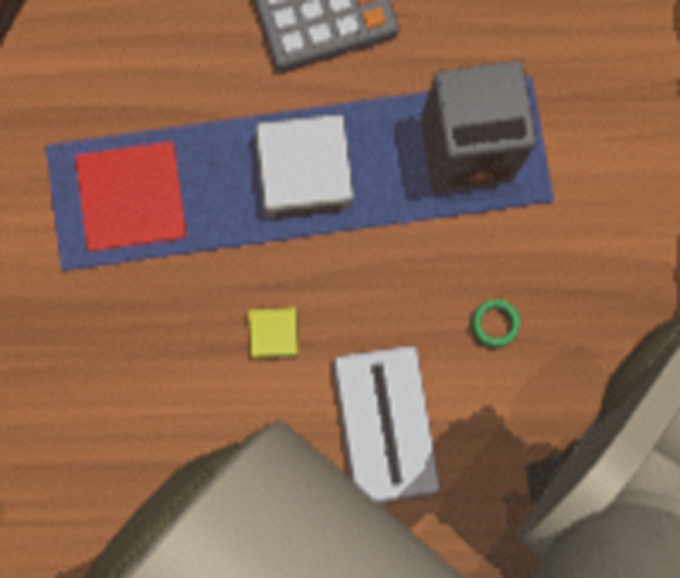

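The hub sits well centred on the mat (crop (305,165)); the mic is under the gripper, hidden. Grasping the mic.

```bash
python3 -m jog '[{"linear":[0.09,0.05,0.45],"roll":0},{"linear":[0,0,0.45],"roll":0},{"linear":[0,0,0.3],"roll":0},{"linear":[0,0,0.2],"roll":0},{"linear":[0,0,0],"roll":0}]'
python3 -m jog '[{"linear":[0,0,0],"roll":0},{"linear":[0,0,0],"roll":0},{"linear":[0,0,0],"roll":0},{"linear":[0,0,0],"roll":0},{"linear":[0,0,0],"roll":0},{"linear":[0,0,0],"roll":0},{"linear":[0,0,0],"roll":0},{"linear":[0,0,0],"roll":0},{"linear":[0,0,0],"roll":0}]' -1 30
python3 -m jog '[{"linear":[0,0,-0.8],"roll":0},{"linear":[0,0,-0.9],"roll":0},{"linear":[0,0,-0.9],"roll":0},{"linear":[0,0,0],"roll":0},{"linear":[0,0,0],"roll":0}]' | tail -3
python3 -c "
from h import *
go(.680,-.0268,.107,6)"
```

```text
time_s: 7.5
position: [0.4464, -0.2407, 0.0065]
tool_rot: [[0.992, 0.123, -0.002], [0.123, -0.992, 0.001], [-0.001, -0.002, -1.0]]
ft_force: [-0.1, -0.3, -0.4]
grip_width: 0.0852
gripper_force: 0.0
time_s: 8.25
position: [0.447, -0.2415, 0.0087]
tool_rot: [[0.992, 0.123, 0.002], [0.123, -0.992, -0.001], [0.001, 0.001, -1.0]]
ft_force: [-1.2, 2.1, 5.4]
grip_width: 0.0581
gripper_force: 31.0
ft_force: [-0.2, -0.2, -1.8]
grip_width: 0.0578
gripper_force: 33.9
t 8.6667 p [ 0.4472 -0.2418  0.1134] yaw 7.1 q6 41.2 shift [ 6.44 -4.62  0.16] roll units 0.21 w 0.0578 gf 33.908229960361496 F [-0.2 -0.2 -1.8]
```

```bash
python3 -m jog '[{"linear":[0.725,-0.51,0],"roll":0},{"linear":[0.725,-0.51,0],"roll":0},{"linear":[0.725,-0.51,0],"roll":0},{"linear":[0.725,-0.51,0],"roll":0},{"linear":[0.725,-0.51,0],"roll":0},{"linear":[0.725,-0.51,0],"roll":0},{"linear":[0.725,-0.51,0],"roll":0},{"linear":[0.725,-0.51,0],"roll":0},{"linear":[0.70,-0.51,0],"roll":0},{"linear":[0,0,0],"roll":0},{"linear":[0,0,0],"roll":0},{"linear":[0,0,0],"roll":0}]'|tail -2
python3 - <<'E'
from h import *
go(.683,-.0275,.0465,7)
im=optics.get_image("scene"); p=proj("scene",[.68,-.027,.1])[0].astype(int); print(p)
crop(im,p[0]-75,p[0]+75,p[1]-60,p[1]+60,5,"pics/c4.png")
E
```

```text
grip_width: 0.0581
gripper_force: 33.9
t 9.6667 p [ 0.6812 -0.0274  0.1098] yaw 7.0 q6 70.7 shift [0.05 0.01 1.58] roll units 0.01 w 0.0581 gf 33.90475303516723 F [-0.4  0.8 -0.5]
[335 228]
```

View pics/c4.png

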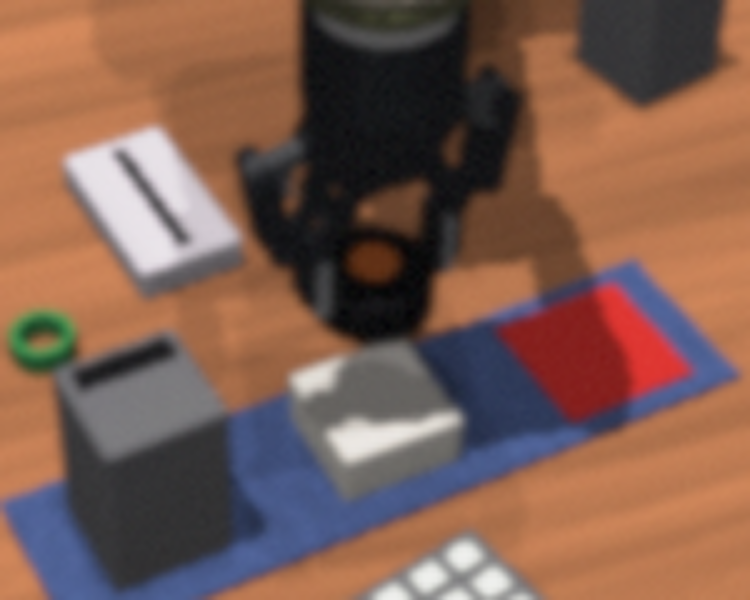

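```bash
python3 -c "
from h import *
print(ray('scene',[334.4,220.4],.127))"
python3 -m jog '[{"linear":[0.05,0,0.5],"roll":0},{"linear":[0,0,0.5],"roll":0},{"linear":[0,0,0.35],"roll":0},{"linear":[0,0,0.15],"roll":0},{"linear":[0,0,0.05],"roll":0},{"linear":[0,0,0],"roll":0},{"linear":[0,0,0],"roll":0}]'
```

```text
[[ 0.67862946 -0.028646    0.127     ]]
time_s: 10.3
position: [0.6844, -0.0274, 0.0505]
tool_rot: [[0.993, 0.122, 0.002], [0.122, -0.993, -0.0], [0.002, 0.001, -1.0]]
ft_force: [-0.1, -0.2, -0.9]
grip_width: 0.058
gripper_force: 33.9
```

```bash
python3 -m jog '[{"linear":[0,0,0.05],"roll":0},{"linear":[0,0,0.05],"roll":0},{"linear":[0,0,0.03],"roll":0},{"linear":[0,0,0],"roll":0}]' | sed -n '2p;4p'
python3 -m jog '[{"linear":[0,0,0],"roll":0},{"linear":[0,0,0],"roll":0},{"linear":[0,0,0],"roll":0},{"linear":[0,0,0],"roll":0},{"linear":[0,0,0],"roll":0},{"linear":[0,0,0],"roll":0}]' 1 40 | sed -n '2p;4,5p'
python3 -m jog '[{"linear":[0,0,-0.5],"roll":0},{"linear":[0,0,-0.9],"roll":0},{"linear":[0,0,-0.9],"roll":0},{"linear":[0,0,0],"roll":0},{"linear":[0,0,0],"roll":0}]' | sed -n 2p
python3 -c "
from h import *
import math
c,s=math.cos(math.radians(7.5)),math.sin(math.radians(7.5))
go(.483-.035*c,-.0835-.035*s,.06,7.5)"
```

```text
position: [0.684, -0.0269, 0.044]
ft_force: [-0.1, -0.2, -1.9]
position: [0.6841, -0.0269, 0.0442]
ft_force: [0.1, 0.7, 0.2]
grip_width: 0.0856
position: [0.6849, -0.0271, 0.1386]
t 11.55 p [ 0.6849 -0.0271  0.1386] yaw 7.0 q6 70.8 shift [-6.07  0.78  1.94] roll units -0.09 w 0.0854 gf 0.0 F [-0.   0.6 -0.2]
```

Now the recorder, gripped 35 mm behind its centre.

```bash
python3 -m jog '[{"linear":[-0.87,0.11,0],"roll":0},{"linear":[-0.87,0.11,0],"roll":0},{"linear":[-0.87,0.11,0],"roll":0},{"linear":[-0.87,0.11,0],"roll":0},{"linear":[-0.87,0.11,0],"roll":0},{"linear":[-0.87,0.11,0],"roll":0},{"linear":[-0.87,0.11,0],"roll":0},{"linear":[0,0,0.65],"roll":0},{"linear":[0,0,0.65],"roll":0},{"linear":[0,0,0.65],"roll":0},{"linear":[0,0,0],"roll":0},{"linear":[0,0,0],"roll":0}]' | sed -n 2p
python3 - <<'E'
from h import *
import math
c,s=math.cos(math.radians(7.5)),math.sin(math.radians(7.5))
go(.483-.035*c,-.0835-.035*s,.006,7.5)
im=optics.get_image("top"); crop(im,240,440,90,260,3.4,"pics/c5.png")
E
```

```text
position: [0.4453, -0.087, 0.0573]
t 12.55 p [ 0.4453 -0.087   0.0573] yaw 7.0 q6 56.9 shift [0.08 0.04 1.28] roll units -0.09 w 0.0857 gf 0.0 F [0.3 0.3 0.9]
```

View pics/c5.png

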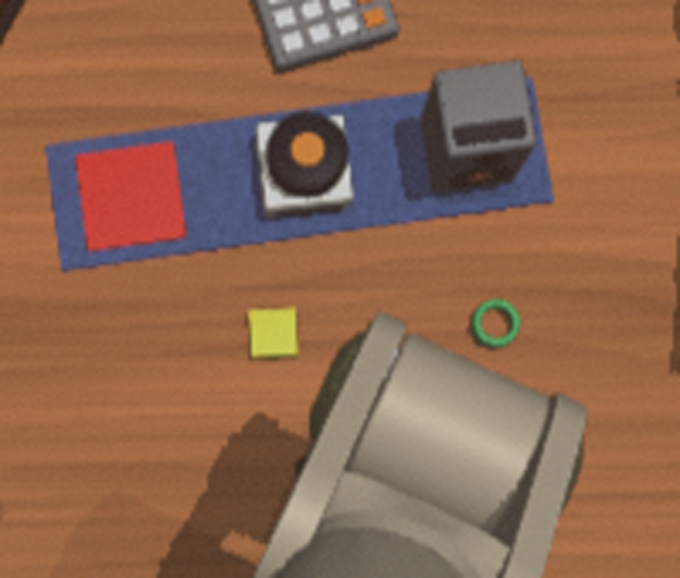

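```bash
python3 -c "
from h import *
print(ray('top',[240+307/3.4-.3,90+149/3.4-.3],.061))"
python3 -m jog '[{"linear":[0.08,0.04,0.45],"roll":-0.1},{"linear":[0,0,0.45],"roll":0},{"linear":[0,0,0.25],"roll":0},{"linear":[0,0,0.12],"roll":0},{"linear":[0,0,0],"roll":0}]' | sed -n '2p;4p'
python3 -m jog '[{"linear":[0,0,0],"roll":0},{"linear":[0,0,0],"roll":0},{"linear":[0,0,0],"roll":0},{"linear":[0,0,0],"roll":0},{"linear":[0,0,0],"roll":0},{"linear":[0,0,0],"roll":0},{"linear":[0,0,0],"roll":0},{"linear":[0,0,0],"roll":0},{"linear":[0,0,0],"roll":0}]' -1 60
python3 -m jog '[{"linear":[0,0,-0.5],"roll":0},{"linear":[0,0,-0.5],"roll":0},{"linear":[0,0,0],"roll":0},{"linear":[0,0,0],"roll":0}]' | sed -n '2,6p'
python3 - <<'E'
from h import *
# pre-insert: recorder centre at riser x=-65-75 -> tool a further 35 mm back
a=np.radians(-7.2); u=np.array([np.cos(a),np.sin(a)]); g=np.array([.5145,-.373])-.11*u
print(g); go(g[0],g[1],.06,-7.2)
E
```

```text
[[ 0.68094273 -0.02877399  0.061     ]]
position: [0.4497, -0.0886, 0.0076]
ft_force: [0.3, 0.3, -1.2]
time_s: 13.77
position: [0.45, -0.0887, 0.0087]
tool_rot: [[0.991, 0.132, 0.002], [0.132, -0.991, -0.001], [0.002, 0.001, -1.0]]
ft_force: [-1.2, 1.1, 9.2]
grip_width: 0.0599
gripper_force: 63.5
position: [0.4499, -0.0888, 0.0482]
tool_rot: [[0.991, 0.131, 0.002], [0.131, -0.991, -0.001], [0.002, 0.001, -1.0]]
ft_force: [0.2, 0.1, -2.4]
grip_width: 0.0597
gripper_force: 66.7
[ 0.40536738 -0.35921334]
t 14.1 p [ 0.4499 -0.0888  0.0482] yaw 7.6 q6 56.4 shift [-1.99  6.56 -0.29] roll units 2.95 w 0.0597 gf 66.66616916656494 F [ 0.2  0.1 -2.4]
```

```bash
python3 - <<'E'
from h import *
print(ray("top",[[403,275],[473,274]],.024))
a=np.radians(-7.2); u=np.array([np.cos(a),np.sin(a)]); g=np.array([.5145,-.373])-.097*u
print(g); go(g[0],g[1],.05,-7.2)
E
python3 -m jog '[{"linear":[-0.2,0.8,-0.05],"roll":0},{"linear":[-0.2,0.8,-0.05],"roll":0},{"linear":[-0.2,0.8,-0.05],"roll":0},{"linear":[-0.2,0.8,-0.05],"roll":0},{"linear":[-0.2,0.8,-0.05],"roll":0},{"linear":[-0.2,0.8,-0.05],"roll":0},{"linear":[-0.2,0.8,0],"roll":0},{"linear":[-0.2,0.8,0],"roll":0},{"linear":[0,0,0],"roll":1},{"linear":[0,0,0],"roll":1},{"linear":[0,0,0],"roll":0.95},{"linear":[0,0,0],"roll":0}]' | sed -n '2,6p'
python3 - <<'E'
from h import *
a=np.radians(-7.2); u=np.array([np.cos(a),np.sin(a)]); g=np.array([.5145,-.373])-.097*u
print(g); go(g[0],g[1],.012,-7.2)
im=optics.get_image("top"); crop(cv2.convertScaleAbs(im,alpha=1.5),390,530,130,290,3.6,"pics/c6.png")
E
```

```text
[[ 0.33220387 -0.20070853  0.024     ]
 [ 0.33186562 -0.37142687  0.024     ]]
[ 0.41826487 -0.36084268]
t 14.1 p [ 0.4499 -0.0888  0.0482] yaw 7.6 q6 56.4 shift [-1.68  6.64 -0.04] roll units 2.95 w 0.0597 gf 66.66616916656494 F [ 0.2  0.1 -2.4]
position: [0.4191, -0.3505, 0.058]
tool_rot: [[0.992, -0.129, -0.001], [-0.129, -0.992, 0.002], [-0.002, -0.002, -1.0]]
ft_force: [-0.2, -0.3, -2.2]
grip_width: 0.0599
gripper_force: 66.7
[ 0.41826487 -0.36084268]
t 15.1 p [ 0.4191 -0.3505  0.058 ] yaw -7.4 q6 45.1 shift [0.01 0.26 1.15] roll units -0.04 w 0.0599 gf 66.65692806243896 F [-0.2 -0.3 -2.2]
```

View pics/c6.png

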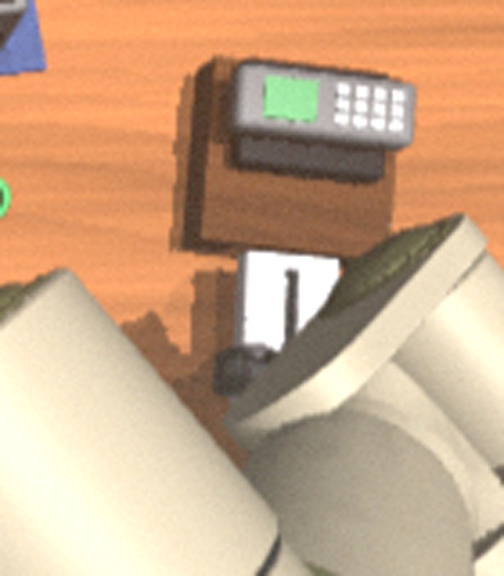

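```bash
python3 - <<'E'
from h import *
P=ray("top",np.array([390,130])-.35+np.array([(243,252),(340,259),(291,270)])/3.6,.071)[:,:2]; print(P)
a=np.radians(-7.2); u=np.array([np.cos(a),np.sin(a)]); n=np.array([-u[1],u[0]])
print("in riser front frame", (P-[.5145,-.373])@np.c_[u,n]*1000, np.degrees(np.arctan2(*(P[0]-P[1])[::-1])))
E
```

```text
[[ 0.50924929 -0.32877233]
 [ 0.50347378 -0.39267937]
 [ 0.49667742 -0.35974526]]
in riser front frame [[-10.75250682  43.22082976]
 [ -8.47279863 -20.90614483]
 [-19.34330549  10.91646488]] 84.83600240767176
```

```bash
python3 -m jog '[{"linear":[0,0.27,0],"roll":0.2},{"linear":[0,0,0.5],"roll":0},{"linear":[0,0,0.4],"roll":0},{"linear":[0,0,0.2],"roll":0},{"linear":[0,0,0.05],"roll":0},{"linear":[0,0,0],"roll":0}]' | sed -n '2p;4p'
python3 - <<'E'
from h import *
a=np.radians(-7.2); u=np.array([np.cos(a),np.sin(a)]); g=np.array([.5145,-.373])-.035*u
go(g[0],g[1],.012,-7.2)
E
```

```text
position: [0.4182, -0.3617, 0.013]
ft_force: [-0.6, 0.4, -1.4]
t 15.65 p [ 0.4182 -0.3617  0.013 ] yaw -8.2 q6 45.1 shift [ 1.55 -0.05  0.02] roll units -0.2 w 0.0601 gf 66.5972113609314 F [-0.6  0.4 -1.4]
```

```bash
python3 -m jog '[{"linear":[0.2,0,0],"roll":0},{"linear":[0.2,0,0],"roll":0},{"linear":[0.2,-0.02,0],"roll":0},{"linear":[0.2,-0.02,0],"roll":0},{"linear":[0,0,0],"roll":0}]' | sed -n '2p;4p'
python3 -m jog '[{"linear":[0.15,0,0],"roll":0},{"linear":[0.15,0,0],"roll":0},{"linear":[0.15,0,0],"roll":0},{"linear":[0.1,0,0],"roll":0},{"linear":[0.05,0,0],"roll":0},{"linear":[0,0,0],"roll":0}]' | sed -n '2p;4p'
```

```text
position: [0.4521, -0.3647, 0.0137]
ft_force: [-0.6, 0.6, -1.7]
position: [0.4743, -0.3679, 0.0132]
ft_force: [-0.1, -1.0, -1.5]
```

```bash
python3 -m jog '[{"linear":[0.05,0,0],"roll":0},{"linear":[0.05,0,0],"roll":0},{"linear":[0,0,0],"roll":0}]' | sed -n '2p;4p'
python3 -m jog '[{"linear":[0.05,0,0],"roll":0},{"linear":[0.05,0,0],"roll":0},{"linear":[0,0,0],"roll":0}]' | sed -n '2p;4p'
```

```text
position: [0.4781, -0.3686, 0.0134]
ft_force: [0.9, 1.3, -1.8]
position: [0.4795, -0.3684, 0.0127]
ft_force: [-11.5, 0.1, 0.7]
```

```bash
python3 -m jog '[{"linear":[0,0,0.05],"roll":0},{"linear":[0,0,0.05],"roll":0},{"linear":[0,0,0],"roll":0}]' | sed -n '2p;4p'
python3 -m jog '[{"linear":[0,0,0],"roll":0},{"linear":[0,0,0],"roll":0},{"linear":[0,0,0],"roll":0},{"linear":[0,0,0],"roll":0},{"linear":[0,0,0],"roll":0},{"linear":[0,0,0],"roll":0}]' 1 40 | sed -n '2p;4,5p'
python3 -m jog '[{"linear":[0,0,-0.5],"roll":0},{"linear":[0,0,-0.9],"roll":0},{"linear":[0,0,-0.9],"roll":0},{"linear":[0,0,-0.9],"roll":0},{"linear":[0,0,-0.9],"roll":0},{"linear":[0,0,0],"roll":0},{"linear":[0,0,0],"roll":0}]' | sed -n '2p;4p'
python3 -c "
from h import *
go(.4503,.2414,.17,15.5)"
```

```text
position: [0.4795, -0.3684, 0.0089]
ft_force: [-11.6, 1.7, 1.8]
position: [0.482, -0.3691, 0.0094]
ft_force: [0.3, 0.1, -0.4]
grip_width: 0.0855
position: [0.4824, -0.3695, 0.1753]
ft_force: [0.8, 0.7, -0.5]
t 18.4 p [ 0.4824 -0.3695  0.1753] yaw -8.2 q6 49.6 shift [ -2.97 -15.     0.08] roll units -4.74 w 0.0857 gf 0.0 F [ 0.8  0.7 -0.5]
```

```bash
python3 -m jog '[{"linear":[-0.18,-0.93,0],"roll":0},{"linear":[-0.18,-0.93,0],"roll":0},{"linear":[-0.18,-0.93,0],"roll":0},{"linear":[-0.18,-0.93,0],"roll":0},{"linear":[-0.18,-0.93,0],"roll":0},{"linear":[-0.18,-0.93,0],"roll":0},{"linear":[-0.18,-0.93,0],"roll":0},{"linear":[-0.18,-0.93,0],"roll":0}]' | sed -n '2p;4p'
python3 -m jog '[{"linear":[-0.18,-0.93,0],"roll":0},{"linear":[-0.18,-0.93,0],"roll":0},{"linear":[-0.18,-0.93,0],"roll":0},{"linear":[-0.18,-0.93,0],"roll":0},{"linear":[-0.18,-0.93,0],"roll":0},{"linear":[-0.18,-0.93,0],"roll":-0.95},{"linear":[0,0,0],"roll":-0.95},{"linear":[0,0,0],"roll":-0.95},{"linear":[0,0,0],"roll":-0.95},{"linear":[0,0,0],"roll":-0.95},{"linear":[0,0,0],"roll":0},{"linear":[0,0,0],"roll":0}]' | sed -n '2p;4p'
python3 - <<'E'
from h import *
go(.4503,.2414,.13,15.5)
im=optics.get_image("top"); crop(cv2.convertScaleAbs(im,alpha=1.5),390,530,130,290,3.6,"pics/c7.png")
im=optics.get_image("scene");p=proj("scene",[.48,.22,.06])[0].astype(int); crop(im,p[0]-70,p[0]+70,p[1]-60,p[1]+50,5,"pics/c8.png"); print(p)
E
```

```text
position: [0.4662, -0.0643, 0.172]
ft_force: [0.8, 0.1, 0.5]
position: [0.4559, 0.1608, 0.1723]
ft_force: [0.1, 0.0, -0.2]
t 20.0667 p [0.4559 0.1608 0.1723] yaw 15.4 q6 80.0 shift [ 0.4  -1.98  1.06] roll units -0.02 w 0.0854 gf 0.0 F [ 0.1  0.  -0.2]
[387 172]
```

View pics/c7.png

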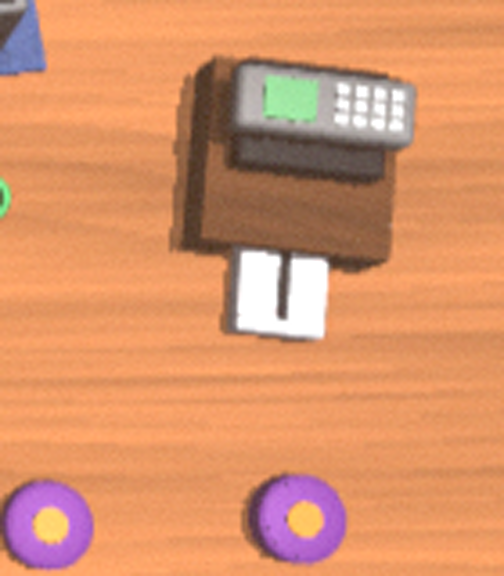

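View pics/c8.png

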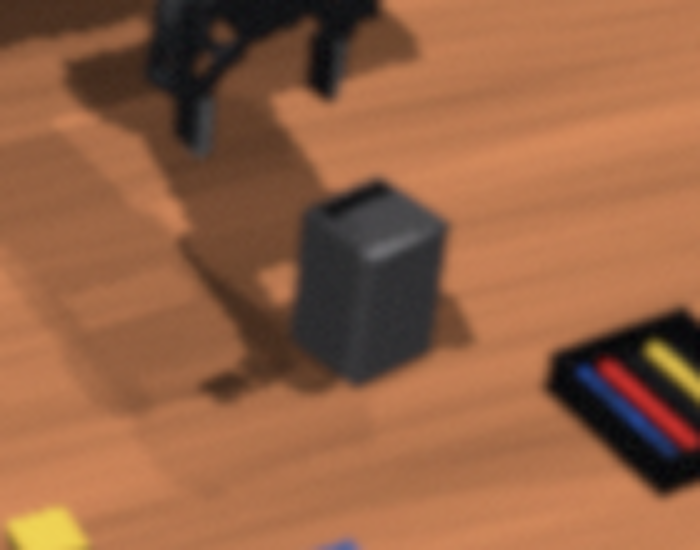

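```bash
python3 - <<'E'
from h import *
P=ray("scene",np.array([317,112])-.4+np.array([(305,210),(383,180),(447,226),(368,262)])/5,.1)[:,:2]*1000
print(P.round(0).tolist(),P.mean(0)); e=np.diff(P,axis=0); print(np.degrees(np.arctan2(e[:,1],e[:,0])),np.hypot(*e.T))
R=ray("top",np.array([390,130])-.35+np.array([(231,333),(325,340)])/3.6,.022)[:,:2]; m=R.mean(0)
a=np.radians(-7.2);u=np.array([np.cos(a),np.sin(a)]); n=np.array([-u[1],u[0]])
d=(m-[.5145,-.373]); print("rear edge in riser: x",-65+d@u*1000,"(home -120) y",d@n*1000)
E
```

```text
[[432.0, 207.0], [421.0, 265.0], [476.0, 278.0], [491.0, 218.0]] [455.14154979 241.98739726]
[101.60590549  13.31562005 -75.33732605] [58.70773322 56.78996685 61.39286412]
rear edge in riser: x -123.46931874121461 (home -120) y 0.08827406979708602
```

```bash
python3 -m jog '[{"linear":[0.15,-0.66,0],"roll":0},{"linear":[0.15,-0.66,0],"roll":0},{"linear":[0.14,-0.66,0],"roll":0.1},{"linear":[0,0,0.4],"roll":0},{"linear":[0,0,0.4],"roll":0},{"linear":[0,0,0],"roll":0},{"linear":[0,0,0],"roll":0},{"linear":[0,0,0],"roll":0}]' | sed -n '2p;4p'
python3 -c "
from h import *
go(.452,.2416,.05,15)"
```

```text
position: [0.4525, 0.2417, 0.142]
ft_force: [0.1, -0.3, 1.0]
t 20.8333 p [0.4525 0.2417 0.142 ] yaw 15.0 q6 89.9 shift [-0.02 -0.    2.3 ] roll units -0.0 w 0.0854 gf 0.0 F [ 0.1 -0.3  1. ]
```

```bash
python3 -m jog '[{"linear":[0,0,0.45],"roll":0},{"linear":[0,0,0.45],"roll":0},{"linear":[0,0,0.45],"roll":0},{"linear":[0,0,0.45],"roll":0},{"linear":[0,0,0.3],"roll":0},{"linear":[0,0,0.2],"roll":0},{"linear":[0,0,0],"roll":0}]' | sed -n '2p;4p'
python3 -m jog '[{"linear":[0,0,0],"roll":0},{"linear":[0,0,0],"roll":0},{"linear":[0,0,0],"roll":0},{"linear":[0,0,0],"roll":0},{"linear":[0,0,0],"roll":0},{"linear":[0,0,0],"roll":0},{"linear":[0,0,0],"roll":0},{"linear":[0,0,0],"roll":0},{"linear":[0,0,0],"roll":0}]' -1 60
python3 -m jog '[{"linear":[0,0,-0.5],"roll":0},{"linear":[0,0,-0.6],"roll":0},{"linear":[0,0,0],"roll":0},{"linear":[0,0,0],"roll":0}]' | sed -n '2,6p'
python3 -c "
from h import *
go(.6635,.1042,.1,7)"
```

```text
position: [0.4521, 0.2415, 0.0487]
ft_force: [0.5, 0.5, -0.1]
time_s: 22.17
position: [0.453, 0.2423, 0.0507]
tool_rot: [[0.966, 0.259, 0.003], [0.259, -0.966, 0.001], [0.003, -0.0, -1.0]]
ft_force: [-0.4, 3.3, 6.9]
grip_width: 0.0634
gripper_force: 67.2
position: [0.4523, 0.2418, 0.0937]
tool_rot: [[0.966, 0.26, 0.002], [0.26, -0.966, 0.0], [0.002, 0.0, -1.0]]
ft_force: [-0.1, -0.6, -5.3]
grip_width: 0.0631
gripper_force: 69.2
t 22.5 p [0.4523 0.2418 0.0937] yaw 15.0 q6 89.9 shift [ 4.21  4.69 -0.15] roll units 1.61 w 0.0631 gf 69.20813083648682 F [-0.1 -0.6 -5.3]
```

```bash
python3 -m jog '[{"linear":[0.525,0.585,0],"roll":0},{"linear":[0.525,0.585,0],"roll":0},{"linear":[0.525,0.585,0],"roll":0},{"linear":[0.525,0.585,0],"roll":0},{"linear":[0.525,0.585,0],"roll":0},{"linear":[0.525,0.585,0],"roll":0},{"linear":[0.525,0.585,0],"roll":0},{"linear":[0.525,0.585,0],"roll":0},{"linear":[0,0,0],"roll":0.8},{"linear":[0,0,0],"roll":0.8},{"linear":[0,0,0],"roll":0},{"linear":[0,0,0],"roll":0}]' | sed -n '2,5p'
python3 - <<'E'
from h import *
go(.6635,.1042,.058,7)
im=optics.get_image("scene");p=proj("scene",[.66,.1,.1])[0].astype(int); crop(im,p[0]-75,p[0]+75,p[1]-60,p[1]+60,5,"pics/c9.png"); print(p)
E
```

```text
position: [0.6622, 0.1046, 0.0914]
tool_rot: [[0.992, 0.125, -0.003], [0.125, -0.992, -0.0], [-0.003, -0.0, -1.0]]
ft_force: [-0.4, 1.1, -4.7]
grip_width: 0.0635
t 23.5 p [0.6622 0.1046 0.0914] yaw 7.2 q6 81.7 shift [0.03 0.01 0.83] roll units 0.03 w 0.0635 gf 69.05896425247192 F [-0.4  1.1 -4.7]
[378 211]
```

View pics/c9.png

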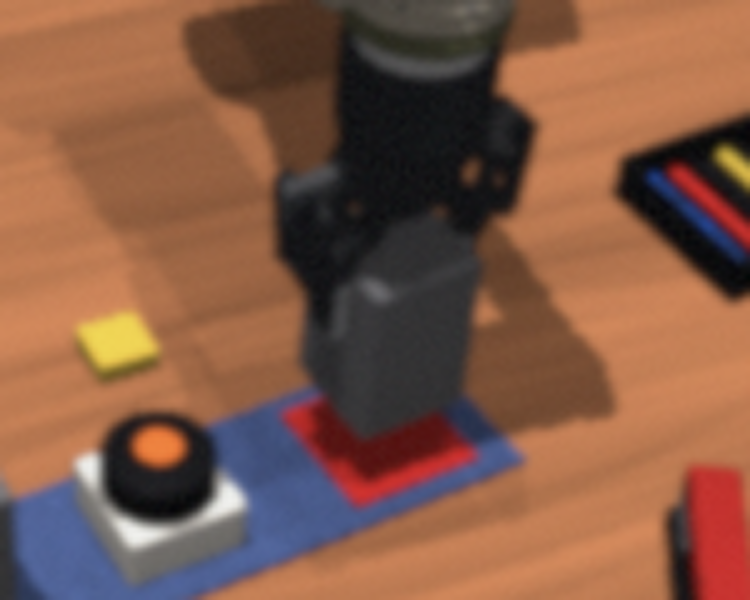

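The speaker hangs level over the pad (crop (400,330)), mic on hub at (158,465). Lowering.

```bash
python3 -m jog '[{"linear":[0.03,0,0.3],"roll":0},{"linear":[0,0,0.3],"roll":0},{"linear":[0,0,0.15],"roll":0},{"linear":[0,0,0.08],"roll":0},{"linear":[0,0,0],"roll":0},{"linear":[0,0,0],"roll":0}]' | sed -n '2p;4p'
```

```text
position: [0.6642, 0.1049, 0.06]
ft_force: [0.3, -0.2, -4.5]
```

```bash
python3 -m jog '[{"linear":[0,0,0.03],"roll":0},{"linear":[0,0,0.03],"roll":0},{"linear":[0,0,0],"roll":0}]' | sed -n '2p;4p'
```

```text
position: [0.6642, 0.1048, 0.0578]
ft_force: [0.4, 0.6, -5.4]
```

```bash
python3 -m jog '[{"linear":[0,0,0.04],"roll":0},{"linear":[0,0,0.02],"roll":0},{"linear":[0,0,0],"roll":0}]' | sed -n '2p;4p'
python3 -m jog '[{"linear":[0,0,0],"roll":0},{"linear":[0,0,0],"roll":0},{"linear":[0,0,0],"roll":0},{"linear":[0,0,0],"roll":0},{"linear":[0,0,0],"roll":0},{"linear":[0,0,0],"roll":0}]' 1 40 | sed -n '2p;4,5p'
python3 -m jog '[{"linear":[0,0,-0.5],"roll":0},{"linear":[0,0,-0.8],"roll":0},{"linear":[0,0,-0.9],"roll":0},{"linear":[0,0,-0.9],"roll":0},{"linear":[-0.9,0,0],"roll":0},{"linear":[-0.9,0,0],"roll":0},{"linear":[-0.9,0,0],"roll":0},{"linear":[-0.9,0,0],"roll":0},{"linear":[-0.9,0,0],"roll":0},{"linear":[-0.9,0,0],"roll":0},{"linear":[-0.9,0,0],"roll":0},{"linear":[0,0,0],"roll":0}]' | sed -n '2p;4p'
python3 -m jog '[{"linear":[0,0,0],"roll":0},{"linear":[0,0,0],"roll":0},{"linear":[0,0,0],"roll":0},{"linear":[0,0,0],"roll":0}]' | sed -n '2p'
python3 - <<'E'
from h import *
im=optics.get_image("top"); crop(cv2.convertScaleAbs(im,alpha=1.3),240,540,90,260,2.6,"pics/c10.png")
im=optics.get_image("scene"); crop(im,140,440,140,310,2.6,"pics/c11.png")
E
```

```text
position: [0.6643, 0.1048, 0.0558]
ft_force: [-0.9, 0.2, -0.7]
position: [0.6642, 0.1048, 0.0554]
ft_force: [0.1, 0.6, 0.6]
grip_width: 0.0857
position: [0.4079, 0.0742, 0.179]
ft_force: [0.1, 0.0, 0.1]
position: [0.4151, 0.0739, 0.1792]
```

View pics/c10.png

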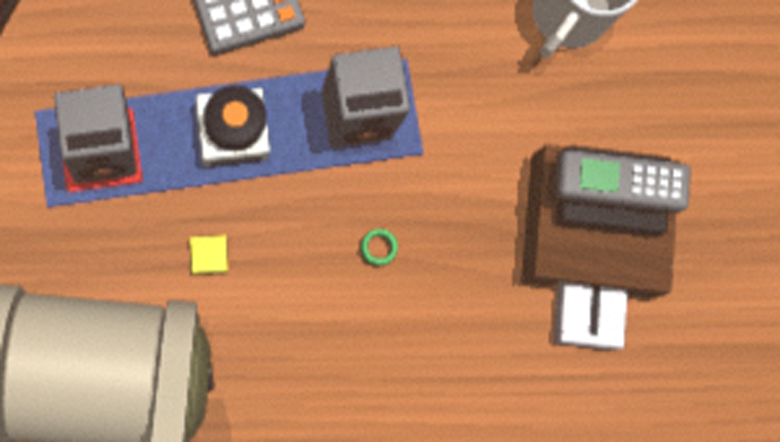

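View pics/c11.png

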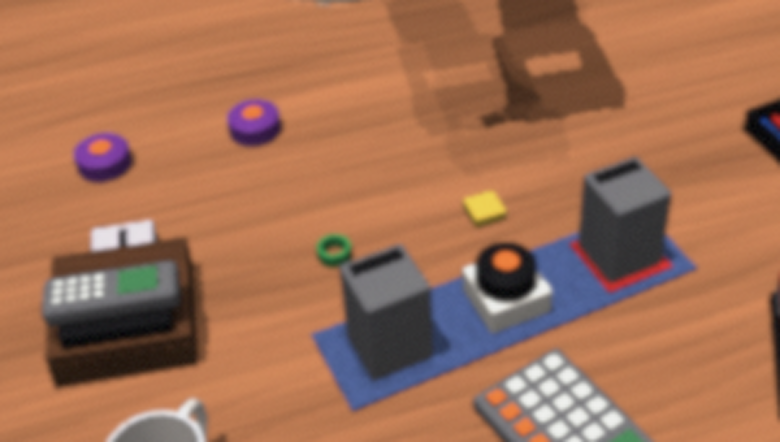

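```bash
python3 - <<'E'
from h import *
P=ray("top",np.array([240,90])-.3+np.array([(56,92),(123,85),(131,147),(63,156)])/2.6,.105)[:,:2]*1000
print(P.round(0).tolist(),P.mean(0),"goal 663.5 104.2")
P=ray("scene",np.array([140,140])-.3+np.array([(583,182),(636,159),(668,188),(614,213)])/2.6,.105)[:,:2]*1000
print(P.round(0).tolist(),P.mean(0))
E
```

```text
[[691.0, 136.0], [697.0, 74.0], [638.0, 67.0], [631.0, 129.0]] [664.36096893 101.61784205] goal 663.5 104.2
[[647.0, 64.0], [635.0, 128.0], [683.0, 137.0], [697.0, 74.0]] [665.34833305 100.77281908]
```

Everything is in place: the speaker is about 3 mm off the pad's centre, the mic is on the hub, the recorder is home, and the arm is clear.

```bash
python3 -c "
from rig import env
print(env.close_job())"
```

```text
the job is handed in; nothing more can be done
None
```

The job is handed in at about 26 s of the 115 s allowed, with everything released: the speaker stands about 3 mm off the pad's centre facing like its twin, the box and microphone are about 2 mm off the mat's centre, and the recorder met the back wall at about 11 N (its centre measured 3.5 mm short of home, within the 8 mm limit); the hand-in gave no verdict.

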